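# Register a plaster casting mould in its corner jig

### The job

With the fingertips, push the white plaster mould along the table, never lifting or tipping it, into the corner of the L-shaped wooden fence, until it sits flush against both battens. Then push the dark wooden keeper bar round on its pivot until it is fully closed across the front of the mould. Do not shift the other things on the table.

Things in the scene. Friction and masses are not known exactly. Their poses are not given: they have to be found in the camera images.
- mould: Loose two-part casting mould of white plaster, 0.4 to 0.75 kg: flat-lying block 90 mm (its x) by 120 mm (its y) by 50 mm high, grey seam round its middle, 36 mm pouring hole in its top. Origin at the centre of its underside, z up. It starts within 0.35 rad of the jig's direction and must end parallel to it: 120 mm side along the long batten. Home: centre at x -45, y -60 mm in the jig's frame.
- jig: L-shaped fence of two wooden battens fixed to the table, 25 mm wide, 30 mm high. Origin at the L's inner corner, table height, z up. Long batten: x 0 to 25 mm, y -280 to +25 mm; its stop face is the plane x = 0, facing -x (towards the robot). Short batten: y 0 to 25 mm, x -125 to 0 mm; its stop face is the plane y = 0, facing -y. The mould belongs inside, at x < 0, y < 0.
- keeper (a joint): Angle (rad) of the keeper, a dark wooden bar on an upright pivot on top of the short batten. 0 = fully closed, at its inner stop: the bar points along the jig's -y across the mould's front face, 6 mm clear of a mould that is home. Grows as it opens: at 1.57 it points along the jig's -x, at 1.9 (limit) a little outwards. It closes anticlockwise seen from above.
- keeper_pivot (a point): Point on the keeper's pivot axis at the bar's mid-thickness, 38 mm above the table; in the jig's frame at x = -106, y = +12.5 mm. Friction holds the bar where it is left; about 1 N at its end moves it.
- keeper_tip (a point): Centre of the free end of the keeper bar, 110 mm from the pivot. The bar is 20 mm wide and 15 mm thick, its underside 31 mm and its top 46 mm above the table.
- sprayer: Bystander: green spray bottle with a white head, 84 mm across, 152 mm high. Origin under its centre.
- wax: Bystander: round yellow cake of wax, 60 mm across, 26 mm high. Origin under its centre.
- cup: Bystander: terracotta cup, 66 mm across, 50 mm high. Origin under its centre.
- brush: Bystander: brush 190 mm long, lying on the table along its own x, under 40 mm high. Origin on the table under its middle.
- jar: Bystander: glaze jar with a black cap, 56 mm across, 75 mm high. Origin under its centre.
- figure: Bystander: small clay elephant figure, about 60 mm across, 77 mm high. Origin under its centre.

How it is judged:
By the outcome, as a careful person would: the job done as asked, in the order asked, and still so for the second after the job is handed in, with the robot touching nothing.
It also fails if it takes over 64 s, if anything falls off the work surface, if the arm or the gripper's body presses on something with over 40 N, if the wrist force passes 120 N, or if a joint passes its speed limit or range.

### The arm

A 7-joint arm with a two-finger parallel gripper is mounted at the origin on the work surface. World frame = base frame: x ahead of the robot, y to its left, z up, the work surface at z = 0. Lengths are in m, angles in rad, forces in N, time in s.
With the tool pointing down it reaches from about 0.375 to 0.925 m from the base axis. Payload 3.1 kg.
Tool frame: the origin (TCP) lies midway between the tips of the shut fingers; the grasp point (between the pads) lies behind it (r.tcp_to_grasp is the z of the grasp point in the tool frame, in m); z points along the fingers, y is the line along which they close (so a half turn about z gives the same grasp; the last joint's range is limited). The gripper opens to 85 mm and grips with 20 to 120 N. Pads are 22 mm wide; open, the fingers measure 114 mm over their backs; the gripper's body (76 mm by 85 mm) begins 54 mm behind the grasp point. The pads swing forward as they close: fully open they stand 13 mm farther back than shut.
Start: joints at [-1.401, 0.383, 0.044, 1.598, -0.018, 1.161, -0.05], TCP at [0.172, 0.627, 0.231] pointing down, gripper open.
Joint ranges: [-2.61, 2.61], [-0.41, 2.15], [-1.48, 1.57], [0, 2.5], [-1.57, 4.71], [0.05, 1.97], [-2.85, 2.85]. Speed limits (rad/s): [2.79, 2.79, 3.14, 3.14, 3.14, 3.14, 3.14].

### API

Orientations are given as a 3x3 rotation matrix whose columns are the frame's x, y, z axes.
In Python, from bench import r gives the robot as it stands. Calls block until the motion is done:
- r.movep(position, orientation): joint-space move of the TCP to a pose.
- r.movel(position, v=0.15, attitude=None): straight line of the TCP; attitude=None keeps the orientation; v is the mean speed in m/s.
- r.goto_joints(angles): joint-space move.
- r.gripper_to(opening, squeeze=None): opening from 0.0 (shut) to 1.0 (fully open); squeeze is the grip in N (None keeps the last); returns when the fingers have stopped.
- r.hold(seconds).
- r.inverse_kinematics(position, orientation): joint angles nearest the present ones, or None.
- r.capture(name): name is "side" or "top" or "wrist"; returns a dict with "img" (480x640x3 uint8, blue, green, red), "K" (3x3 intrinsics, pixels), "rvec" (rotation vector, rad) and "tvec" (3), from world to camera coordinates, as OpenCV has them. Camera axes: x right, y down, z forward; pixel columns grow to the right and rows downward; lengths in m; the calibration is good to about 2 mm. A picture is of the moment at which its call begins. There is no depth.
A pose or a line that the arm cannot do raises r.MotionError and nothing moves.
- r.hand_in(): hands the job in; it is judged then, once.
Readings, each from a call of its own:
- r.get_time(): time.
- r.get_q(): joint angles.
- r.get_joint_velocities(): joint speeds.
- r.get_joint_torque(): joint torques, N m.
- r.get_tool_pos(): TCP position.
- r.get_tool_rot(): TCP orientation.
- r.get_wrist_force(): force on the tool from outside, world axes, zero at the start.
- r.get_ft_torque(): the same for the moment, N m.
- r.get_finger_gap(): opening from 0.0 (shut) to 1.0 (fully open).
- r.get_gripper_force(): force on a finger pad.
Only numpy, scipy, OpenCV 4.12 (cv2) and the standard library are available. Lean on these libraries where they do the work, as an engineer would, in place of code of your own. Each camera call takes 0.05 s, during which the arm holds its last target. There are 200 camera calls.

## Working session

There is one attempt and no reset: what is moved stays moved. The work goes in short steps, each a Python script; the robot and the scene stay as the last script left them, time stands still between calls to the robot, and variables do not carry over. Pictures are saved under pics/ and viewed, at most 10 in all, crops included, and the job is handed in when it is done.

```bash
mkdir -p pics; ls
python3 - <<'E'
from bench import r
import cv2,numpy as np
for n in("top","side"):
    c=r.capture(n);cv2.imwrite(f"pics/{n}0.png",c["img"]);R=cv2.Rodrigues(c["rvec"])[0];print(n,c["K"].tolist(),(-R.T@c["tvec"].ravel()),R.tolist())
print(r.get_tool_rot(),r.tcp_to_grasp)
E
```

```text
pics
top [[467.8448802384698, 0.0, 319.33414021940683], [0.0, 467.8448802384698, 236.73813346103023], [0.0, 0.0, 1.0]] [ 0.431682   -0.04243621  0.87252701] [[-0.0023145111055561385, -0.9999302561950845, -0.01158126866863915], [-0.9808099834783335, 0.004527757089190065, -0.19491350831836335], [0.19495235147998002, 0.01090789445192035, -0.9807520576022526]]
side [[570.7391142065464, 0.0, 326.05082301248683], [0.0, 570.7391142065464, 246.7945538638362], [0.0, 0.0, 1.0]] [ 0.01410146 -0.57460388  0.81193293] [[0.6791780010948197, -0.7339735096637183, 0.0003604729785517957], [-0.4865769225857062, -0.45061863311953965, -0.7484555737600604], [0.5495090001409152, 0.5081591626620554, -0.6631848340898111]]
[[-9.64383984e-01  2.64505694e-01 -5.18287234e-04]
 [ 2.64506172e-01  9.64381092e-01 -2.36537370e-03]
 [-1.25828404e-04 -2.41821869e-03 -9.99997068e-01]] -0.0187
```

View pics/top0.png

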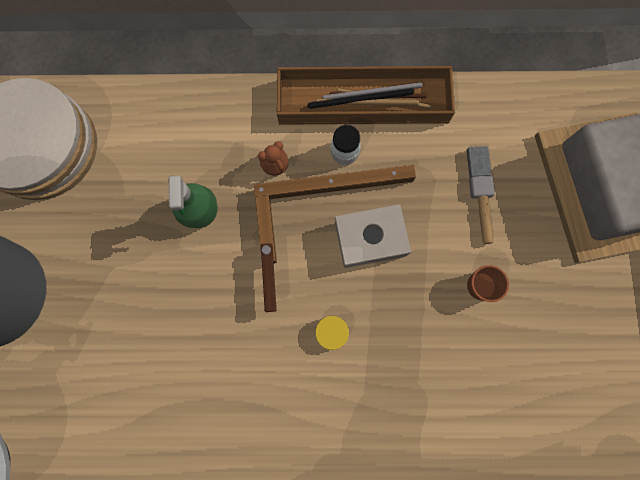

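View pics/side0.png

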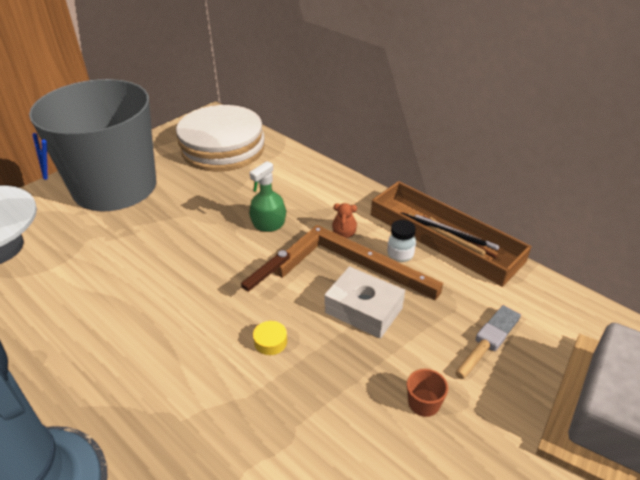

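The top view shows the jig's inner corner near (270,197), the keeper from (266,250) to (269,310), and the mould's top around (372,235). The wax is at (332,333), the cup at (489,284), and the jar, figure and sprayer are behind the fence. I'll zoom in on the jig for accurate corners.

Run:
```python
import cv2
i=cv2.imread("pics/top0.png")[155:320,245:425]
cv2.imwrite("pics/crop0.png",cv2.resize(i,None,fx=3.6,fy=3.6,interpolation=cv2.INTER_CUBIC))
```

```text
(no output)
```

View pics/crop0.png

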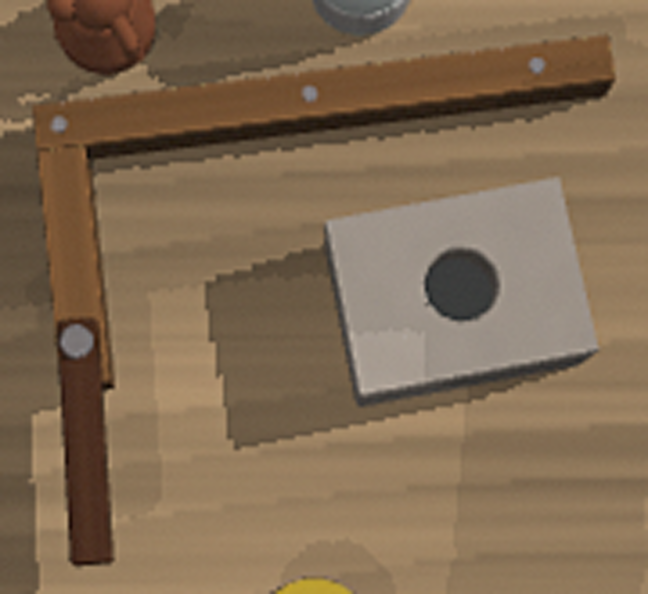

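The crop shows the batten top's corners at (36,110), (610,36), (613,82) and (88,148), and the mould top's corners at (326,223), (559,178), (597,350) and (361,393). The keeper pivot is at (77,340) and its end runs from (72,565) to (112,562).

```bash
cat > h.py <<'E'
import numpy as np,cv2
from scipy.optimize import least_squares
def rot(a): return np.array([[np.cos(a),-np.sin(a)],[np.sin(a),np.cos(a)]])
def fit(c,px,loc,z,p0):
    """planar pose (x,y,yaw) from pixels of known local points at height z"""
    px=np.array(px,float);loc=np.array(loc)
    def f(p):
        w=np.c_[loc@rot(p[2]).T+p[:2],np.full(len(loc),z)]
        return (cv2.projectPoints(w,np.array(c["rvec"],float),np.array(c["tvec"],float),np.array(c["K"]),None)[0][:,0]-px).ravel()
    s=least_squares(f,p0);return s.x,np.abs(s.fun).max()
def plane(c,px,z):
    R=cv2.Rodrigues(np.array(c["rvec"],float))[0];o=-R.T@np.array(c["tvec"]).ravel()
    d=R.T@np.linalg.inv(c["K"])@np.array([*px,1.]);return (o+d*(z-o[2])/d[2])[:2]
MOULD=[[.045,.06],[.045,-.06],[-.045,-.06],[-.045,.06]]
JIG=[[.025,.025],[.025,-.28],[0,-.28],[0,0]]
E
python3 - <<'E'
from h import *
from bench import r
c=r.capture("top")
f=lambda P:np.array(P)/3.6+[245,155]-.36
J,e=fit(c,f([(36,110),(610,36),(613,82),(88,148)]),JIG,.03,[.5,.1,0]);print("jig",J,e)
M,e=fit(c,f([(326,223),(559,178),(597,350),(361,393)]),MOULD,.05,[.4,-.1,0]);print("mould",M,e)
loc=lambda w:rot(J[2]).T@(np.array(w)-J[:2])
print("mould in jig",loc(M[:2]),M[2]-J[2])
pv=plane(c,f([(77,340)])[0],.048);tip=plane(c,f([(92,563)])[0],.046);print("pivot",pv,loc(pv),"tip",tip,loc(tip))
for n,p,z in(("wax",(332,333),.026),("cup",(489,284),.05),("jar",(346,139),.075),("fig",(273,160),.04),("spr",(195,206),.09),("brushnear",(488,241),.02)):
    w=plane(c,p,z);print(n,w,loc(w))
np.save("J.npy",J)
E
```

```text
jig [0.67722747 0.06206029 0.12599981] 1.4707607323275624
mould [ 0.60009234 -0.12883439  0.18325652] 0.6636022082007571
mould in jig [-0.10051274 -0.17968805] 0.05725671505772248
pivot [0.5734886  0.06220848] [-0.10289787  0.01318353] tip [0.4639494  0.05297868] [-0.21272857  0.01779233]
wax [ 0.4259473  -0.05506268] [-0.26400661 -0.08461694]
cup [ 0.50948653 -0.33002487] [-0.21568322 -0.36789747]
jar [ 0.77057037 -0.08230971] [ 0.07446042 -0.1549556 ]
fig [0.74449087 0.0534957 ] [ 0.06565389 -0.01694946]
spr [0.64255375 0.18169005] [-0.01936537  0.12303872]
brushnear [ 0.59168321 -0.34444637] [-0.13595046 -0.39253403]
```

```bash
cat >> h.py <<'E'
from bench import r
J=np.load("J.npy")
jx=np.r_[rot(J[2])[:,0],0];jy=np.r_[rot(J[2])[:,1],0];D=np.array([0,0,-1.])
RX=np.c_[-jx,jy,D]   # fingers spread along the jig's y
RY=np.c_[jy,jx,D]    # fingers spread along the jig's x
def W(x,y,z): return np.r_[J[:2]+rot(J[2])@[x,y],z]
def L():
    p=np.array(r.get_tool_pos());return np.r_[rot(J[2]).T@(p[:2]-J[:2]),p[2]]
def press(d,limit,step=.0012,n=25,v=.03):
    """advance along jig direction d (2) in small steps until the reaction exceeds limit"""
    t=L();z=t[2];t=t[:2]
    for k in range(n):
        t=t+step*np.array(d);r.movel(W(*t,z),v=v)
        w=np.array(r.get_wrist_force());f=-(w@jx*d[0]+w@jy*d[1])
        if f>limit: break
    print("press end",L().round(4),"F",round(f,1),"t",round(r.get_time(),1))
E
python3 - <<'E'
from h import *
r.movep(W(-.205,-.175,.24),RX)
r.gripper_to(.5)
r.movel(W(-.195,-.178,.10),v=.25)
r.movel(W(-.195,-.178,.013),v=.1)
print(L(),r.get_time(),r.get_wrist_force())
r.movel(W(-.108,-.178,.013),v=.06)
print(L(),r.get_wrist_force())
press((1,0),12)
c=r.capture("top");cv2.imwrite("pics/top1.png",cv2.resize(c["img"][140:340,180:430],None,fx=3,fy=3,interpolation=cv2.INTER_CUBIC))
E
```

```text
[-0.1944318  -0.17837882  0.0135388 ] 5.2833 [-0.46161571  0.08007302  0.01739702]
[-0.10788187 -0.17775606  0.01305541] [-2.05562476  0.44209009 -1.82922715]
press end [-0.0991 -0.1777  0.0127] F 13.5 t 9.9
```

View pics/top1.png

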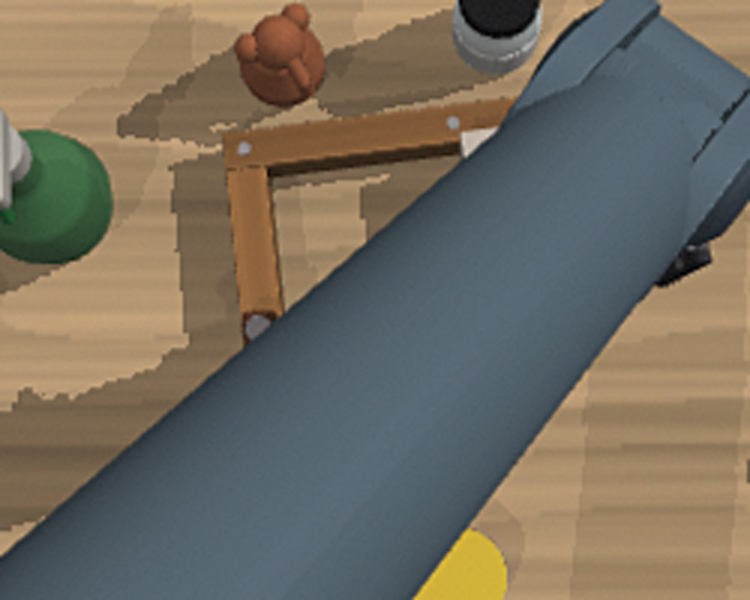

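The fingers stopped at x = -99 with a 13 N reaction, so the mould is against the long batten (its white edge shows at (480,140)). Next is the push along y.

Run:
```python
from h import *
r.movel(W(-.13,-.178,.013),v=.15)
r.movel(W(-.13,-.178,.12),v=.25)
r.movep(W(-.047,-.295,.12),RY); print(r.get_q())
c=r.capture("top");cv2.imwrite("pics/top2.png",c["img"])
r.movel(W(-.047,-.285,.013),v=.15)
print(L(),r.get_time(),r.get_wrist_force())
r.movel(W(-.047,-.138,.013),v=.06)
print(L(),r.get_wrist_force())
press((0,1),12)
r.movel(W(-.047,-.16,.013),v=.15)
r.movel(W(-.047,-.16,.12),v=.25)
r.movep(W(-.047,-.33,.2),RX)
c=r.capture("top");cv2.imwrite("pics/top3.png",cv2.resize(c["img"][150:320,240:450],None,fx=3.5,fy=3.5,interpolation=cv2.INTER_CUBIC))
```

```text
[-0.43166745  0.9438135   1.16224373  1.56475086 -0.89974365  1.24896433
  1.01178777]
[-0.04646967 -0.2858992   0.01414665] 12.975 [ 0.58380236 -0.96763013  0.67313882]
[-0.04705016 -0.13817253  0.01302177] [ 0.44298307 -3.48942704 -1.01421664]
press end [-0.0476 -0.129   0.0144] F 13.3 t 19.1
```

View pics/top3.png

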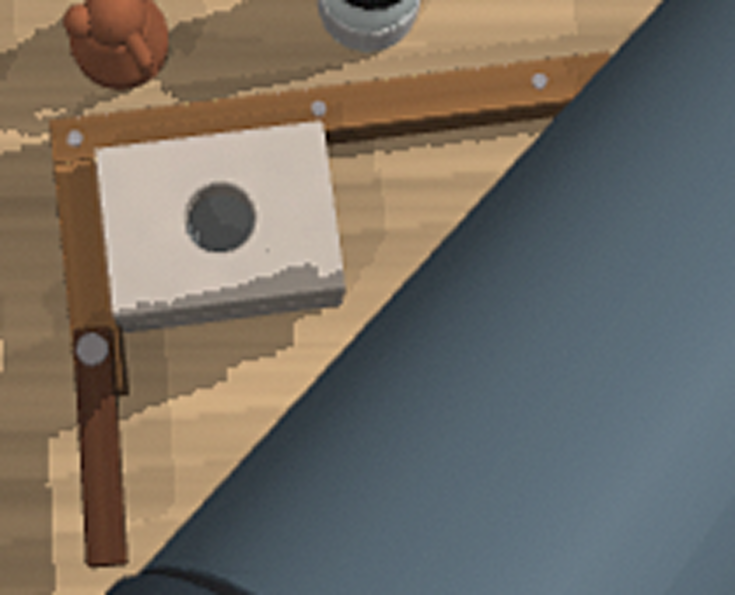

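The mould sits visibly flush in the corner: its top runs from (97,150) to (324,123), against both battens. I'll press the front face once more to confirm, then close the keeper.

```bash
python3 - <<'E'
import numpy as np
J=np.load("J.npy");c,s=np.cos(J[2]),np.sin(J[2]);J[:2]+=[.002*c-.002*s,.002*s+.002*c];np.save("J.npy",J)
E
python3 - <<'E'
from h import *
c=r.capture("top")
M,e=fit(c,np.array([(97,150),(324,123),(344,290),(115,318)])/3.5+[240,150]-.36,MOULD,.05,[.63,0,.1])
print("mould in jig",rot(J[2]).T@(M[:2]-J[:2]),M[2]-J[2],e)
r.movep(W(-.135,-.07,.12),RX)
r.movel(W(-.135,-.07,.013),v=.15)
r.movel(W(-.106,-.07,.013),v=.08)
press((1,0),12)
r.movel(W(-.14,-.07,.013),v=.15)
r.movel(W(-.14,-.07,.10),v=.25)
# keeper
r.gripper_to(0)
r.movep(W(-.19,.055,.10),RX)
r.movel(W(-.19,.055,.022),v=.15)
def at(a):
    u=np.array([-np.sin(a),-np.cos(a)]);n=np.array([-np.cos(a),np.sin(a)])
    d=.010+min(.011/max(abs(n[0]),1e-6),.0145/max(abs(n[1]),1e-6),.0165)
    return np.array([-.106,.0125])+.08*u+d*n
for a in np.r_[np.arange(1.65,.1,-.17),.06]:
    r.movel(W(*at(a),.022),v=.1)
print(L(),r.get_wrist_force())
press((1,0),6,step=.001)
r.movel(W(-.165,-.07,.022),v=.12)
r.movel(W(-.165,-.07,.15),v=.25)
q=np.array(r.get_q());q[0]-=.9;print(q)
r.goto_joints(q)
c=r.capture("top");cv2.imwrite("pics/top4.png",cv2.resize(c["img"][120:350,180:450],None,fx=2.6,fy=2.6,interpolation=cv2.INTER_CUBIC))
print(r.get_time(),r.get_tool_pos())
E
```

```text
mould in jig [-0.04664448 -0.06179975] -0.009103653694788189 0.5766834242412529
press end [-0.1008 -0.0702  0.0121] F 14.6 t 26.5
[-0.13162591 -0.06613661  0.022028  ] [ 0.02054226 -0.56096117  1.17571354]
press end [-0.1262 -0.0661  0.0217] F 6.3 t 34.4
[-1.81141794  0.40153406  1.05285837  2.00840859 -0.42464455  0.97035117
  2.05320085]
37.3167 [0.34679203 0.39335442 0.14954154]
```

View pics/top4.png

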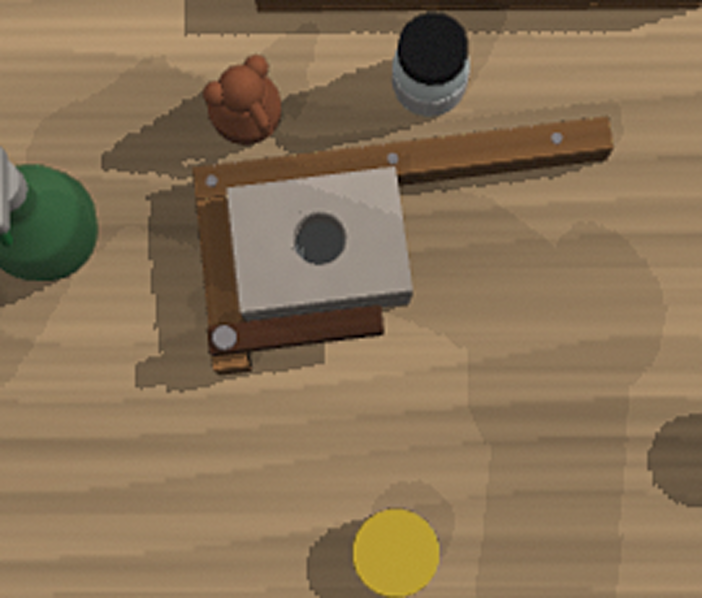

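The keeper is closed. Its outer edge, (213,354) to (383,334), is parallel to the long batten, and the mould is flush in the corner. The bystanders in view haven't moved and the arm is clear of everything.

```bash
python3 -c "
from bench import r
print(r.hand_in())"
```

```text
the job is handed in; nothing more can be done
None
```

The mould is flush in the corner of the fence, the keeper is fully closed across its front, and the job was handed in at about 37 s of the 64 s allowed; the hand-in gave no verdict.

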